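# Pack the square bottles into the pry-lid transport case

## Task

Lever up the lid of the transport case with the flat blade pushed into the notch under its front edge, open it, and lay every square bottle from the basket inside the case, leaving the round bottles in the basket. Then shut the lid fully and leave the blade lying on the rubber mat where it came from. Do not knock over or shift the bottles and jars standing on the bench.

Things in the scene. Friction and masses are not known exactly. Their poses are not given: they have to be found in the camera images.
- case: Aluminium transport case with a lid, fixed to the bench, standing to the robot's left. Outer size 190 (its x) by 250 (its y) by 60 high without the lid; walls 6 thick, floor 4 thick. Origin: centre of the underside. Its x axis points from the front wall (nearest the middle of the bench) to the hinge side; the lid is hinged along the top of the wall at x = +95 mm.
- notch (a point): Centre of the pry notch's mouth: a slot 110 wide (along the case's y) and 12 high cut through the top of the case's front wall, directly under the lid; it lies on the outer face of that wall (case x = -95 mm), 54 above the bench. Axes as the case's.
- lid: The case's flat grey lid, 196 by 250 by 8 thick, no handle; shut it lies on the rim with its underside 60.5 above the bench and its front edge 6 mm beyond the front wall. Origin: middle of the hinge line, on the lid's underside (case x = +95 mm, height 60.5). The lid reaches from there along its own -x; its z axis points out of its top face.
- lid_edge (a point): Middle of the lid's free front edge, at half its thickness, 196 mm from the hinge line.
- hinge (a joint): Lid angle: 0 shut, 1.7 fully open (just past upright). The hinge is stiff: the lid stays where it is left.
- mat: Thin dark rubber mat fixed on the middle of the bench, 260 (its x) by 120 (its y) by 4 thick. Origin: centre of the underside.
- blade: Flat lever: grey plastic handle 120 long, 28 wide, 20 thick with a stiff steel blade 110 long, 24 wide, 3 thick continuing from it at half its thickness. Origin: centre of the handle. x points along the tool to the blade's tip, z is square to the blade's flat. At the start it lies flat on the mat, blade away from the robot. 90 g nominal.
- blade_tip (a point): Tip of the blade, on the tool's centre line, 170 mm from the handle's centre.
- basket: Green plastic basket fixed on the bench to the robot's right, outer 250 by 250 by 50 high, walls and floor 5 thick. Origin: centre of the underside.
- square1: Square bottle: white body of square section 32 by 32 and 48 long, with a round grey cap 24 across and 16 long at one end (total 64 long), about 45 g. It starts lying on its side in the basket. Origin: centre of the square body; x points along the bottle to the cap. Three to five such bottles are present.
- square2: Square bottle: white body of square section 32 by 32 and 48 long, with a round grey cap 24 across and 16 long at one end (total 64 long), about 45 g. It starts lying on its side in the basket. Origin: centre of the square body; x points along the bottle to the cap. Three to five such bottles are present.
- square3: Square bottle: white body of square section 32 by 32 and 48 long, with a round grey cap 24 across and 16 long at one end (total 64 long), about 45 g. It starts lying on its side in the basket. Origin: centre of the square body; x points along the bottle to the cap. Three to five such bottles are present.
- square4: Square bottle: white body of square section 32 by 32 and 48 long, with a round grey cap 24 across and 16 long at one end (total 64 long), about 45 g. It starts lying on its side in the basket. Origin: centre of the square body; x points along the bottle to the cap. Three to five such bottles are present.
- square5: Square bottle: white body of square section 32 by 32 and 48 long, with a round grey cap 24 across and 16 long at one end (total 64 long), about 45 g. It starts lying on its side in the basket. Origin: centre of the square body; x points along the bottle to the cap. Three to five such bottles are present.
- round1: Round bottle, 34 across and 42 high with its cap, standing in the basket; not wanted. Origin: centre of the underside, z up through the cap.
- round2: Round bottle, 34 across and 42 high with its cap, standing in the basket; not wanted. Origin: centre of the underside, z up through the cap.
- round3: Round bottle, 34 across and 42 high with its cap, standing in the basket; not wanted. Origin: centre of the underside, z up through the cap.
- infusion1: Glass infusion bottle 68 across, 150 high, standing on the bench; a bystander. Origin: centre of the underside.
- infusion2: Glass infusion bottle 68 across, 140 high, standing on the bench; a bystander. Origin: centre of the underside.
- reagent: Brown glass bottle 56 across, 100 high, standing on the bench; a bystander. Origin: centre of the underside.
- ampoule_jar: Small glass jar 44 across, 50 high, standing on the bench; a bystander. Origin: centre of the underside.
- ampoule_jar2: Small glass jar 40 across, 50 high, standing on the bench; a bystander. Origin: centre of the underside.
Things that resemble listed ones, but are neither listed nor needed, are in the scene too. Leave any green look-alike of the square1 alone.

How it is judged:
By the outcome, as a careful person would: the job done as asked, in the order asked, and still so for the second after the job is handed in, with the robot touching nothing.
Of square1, square2, square3, square4, square5 only 3 to 5 are there at a start; the rules pass over those that are not, and their reading is None.
At some moment in a run one of square1, square2, square3, square4, square5, blade may be knocked a few centimetres aside while the robot is not near it.
Once in a run the grip may slacken for a moment while it holds something.
It also fails if it takes over 210 s, if anything falls off the work surface, if the arm or the gripper's body presses on something with over 40 N, if the wrist force passes 120 N, or if a joint passes its speed limit or range.

## Robot

A 7-joint arm with a two-finger parallel gripper is mounted at the origin on the work surface. World frame = base frame: x ahead of the robot, y to its left, z up, the work surface at z = 0. Lengths are in m, angles in rad, forces in N, time in s.
With the tool pointing down it reaches from about 0.425 to 0.825 m from the base axis. Payload 3.6 kg.
Tool frame: the origin (TCP) lies where the fingers leave the gripper's body, on its centre line; the fingertips stand 73 mm ahead of it and the grasp point (between the pads) lies 54 mm ahead of it; x points along the fingers, y is the direction in which the jaws open and shut, and the axes are right-handed (so a half turn about x gives the same grasp; the last joint's range is limited). The gripper opens to 85 mm and grips with 20 to 120 N. Pads are 22 mm wide; open, the fingers measure 114 mm over their backs; the gripper's body (76 mm by 85 mm) begins 54 mm behind the grasp point. The pads swing forward as they close: fully open they stand 13 mm farther back than shut.
Start: joints at [1.073, 0.615, -0.013, 1.423, 0.008, 1.103, -0.04], TCP at [0.295, -0.579, 0.304] pointing down, gripper open.
Joint ranges: [-3.12, 3.12], [-0.3, 2.06], [-1.34, 1.32], [0.26, 2.42], [-1.36, 4.5], [0.01, 1.98], [-2.84, 2.84]. Speed limits (rad/s): [2.79, 2.79, 3.14, 3.14, 3.14, 3.14, 3.14].

## Interface

Orientations are given as a unit quaternion [x, y, z, w].
In Python, from station import arm, snapshot, camera_info, ticket gives the robot as it stands. Calls block until the motion is done:
- arm.movep(position, orientation): joint-space move of the TCP to a pose.
- arm.line_to(position, velocity=0.15, ori=None): straight line of the TCP; ori=None keeps the orientation; velocity is the mean speed in m/s.
- arm.move_j(angles): joint-space move.
- arm.move_gripper(opening, effort=None): opening from 0.0 (shut) to 1.0 (fully open); effort is the grip in N (None keeps the last); returns when the fingers have stopped.
- arm.pause(seconds).
- arm.ik(position, orientation): joint angles nearest the present ones, or None.
- snapshot(name): name is "side" or "top" or "wrist"; returns the picture (420x560x3 uint8, blue, green, red); there is no depth.
- camera_info(name): a dict with "fx", "fy", "cx", "cy" (pixels), "dist_coeffs" ([k1, k2, p1, p2, k3] as OpenCV has them; the pictures are not rectified), "R" (3x3) and "t" (3): a world point X has camera coordinates R X + t; the wrist camera has in their place "T_tool_cam" (4x4, takes a point from camera to tool coordinates, whose origin is the TCP and whose axes are the tool frame's). Camera axes: x right, y down, z forward; pixel columns grow to the right and rows downward; lengths in m; the calibration is good to about 2 mm. A picture is of the moment at which its call begins: read the wrist's pose just before it. camera_info takes no time and is no camera call.
A pose or a line that the arm cannot do raises arm.MotionError and nothing moves.
- ticket.finish_job(): hands the job in, once; it reports no verdict.
Readings, each from a call of its own:
- arm.read_time(): time.
- arm.read_joint_positions(): joint angles.
- arm.read_dq(): joint speeds.
- arm.read_effort(): joint torques, N m.
- arm.read_tool_pos(): TCP position.
- arm.read_eef_rot(): TCP orientation.
- arm.read_ft_force(): force on the tool from outside, world axes, zero at the start.
- arm.read_wrist_torque(): the same for the moment, N m.
- arm.read_opening(): opening from 0.0 (shut) to 1.0 (fully open).
Only numpy, scipy, OpenCV 4.12 (cv2) and the standard library are available. Lean on these libraries where they do the work, as an engineer would, in place of code of your own. Each camera call takes 0.05 s, during which the arm holds its last target.

## Working session

There is one attempt and no reset: what is moved stays moved. The work goes in short steps, each a Python script; the robot and the scene stay as the last script left them, time stands still between calls to the robot, and variables do not carry over. Pictures are saved under pics/ and viewed, and the job is handed in when it is done.

```bash
ls; mkdir -p pics; cat > h.py <<'E'
import numpy as np, cv2
from scipy.spatial.transform import Rotation as Rot
from station import arm, snapshot, camera_info, ticket
def cam(name, pose=None):
    c=camera_info(name)
    K=np.array([[c['fx'],0,c['cx']],[0,c['fy'],c['cy']],[0,0,1.]]); D=np.array(c['dist_coeffs'],float)
    if name=='wrist':
        p,q=pose; T=np.eye(4); T[:3,:3]=Rot.from_quat(q).as_matrix(); T[:3,3]=p
        M=np.linalg.inv(T@np.array(c['T_tool_cam'])); R=M[:3,:3]; t=M[:3,3]
    else: R=np.array(c['R']); t=np.array(c['t'])
    return K,D,R,t
def pix2w(C,uv,z):
    K,D,R,t=C
    uv=np.array(uv,float).reshape(-1,1,2)
    n=cv2.undistortPoints(uv,K,D).reshape(-1,2)
    d=np.c_[n,np.ones(len(n))]@R; o=-R.T@t
    s=(z-o[2])/d[:,2]
    return o+d*s[:,None]
def w2pix(C,X):
    K,D,R,t=C
    return cv2.projectPoints(np.array(X,float).reshape(-1,1,3),cv2.Rodrigues(R)[0],t,K,D)[0].reshape(-1,2)
def pose(): return np.array(arm.read_tool_pos()),np.array(arm.read_eef_rot())
def shot(name,fn):
    p=pose(); im=snapshot(name); cv2.imwrite('pics/'+fn+'.png',im); np.savez('pics/'+fn+'.npz',p=p[0],q=p[1])
    return im,cam(name,p)
def load(name,fn):
    d=np.load('pics/'+fn+'.npz'); return cv2.imread('pics/'+fn+'.png'),cam(name,(d['p'],d['q']))
def down(yaw):
    # tool x down, tool y (jaw) at angle yaw in world xy
    y=np.array([np.cos(yaw),np.sin(yaw),0]); x=np.array([0,0,-1.]); z=np.cross(x,y)
    return Rot.from_matrix(np.c_[x,y,z]).as_quat()
E
python3 - <<'E'
from h import *
for n in ['top','side']:
    shot(n,n+'0'); c=camera_info(n); R=np.array(c['R']);t=np.array(c['t']); print(n,c['fx'],-R.T@t,R[2])
shot('wrist','wrist0')
print(pose(),arm.read_time(),arm.read_opening(), camera_info('wrist')['T_tool_cam'])
E
```

```text
pics
top 479.47015661160384 [ 0.36473855 -0.05326365  1.14702794] [ 0.17024148 -0.01114262 -0.98533937]
side 387.121336011852 [ 0.32195565 -0.69871982  0.79069651] [ 0.21988577  0.65257659 -0.72511657]
(array([ 0.29464181, -0.57888533,  0.30297391]), array([-0.68742213, -0.16564368,  0.68777649, -0.1642452 ])) 0.15 1.0014337441688534 [[ 2.61021706e-04 -3.06694291e-01  9.51808039e-01 -7.04058395e-02]
 [ 9.99999942e-01 -1.28485865e-04 -3.15638826e-04  6.50010403e-04]
 [ 2.19098505e-04  9.51808066e-01  3.06694240e-01 -8.02063660e-02]
 [ 0.00000000e+00  0.00000000e+00  0.00000000e+00  1.00000000e+00]]
```

View pics/top0.png

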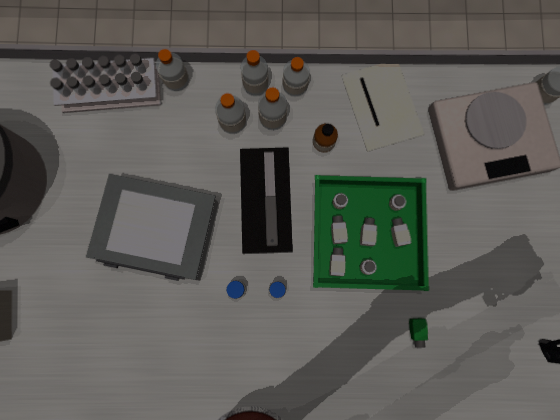

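View pics/side0.png

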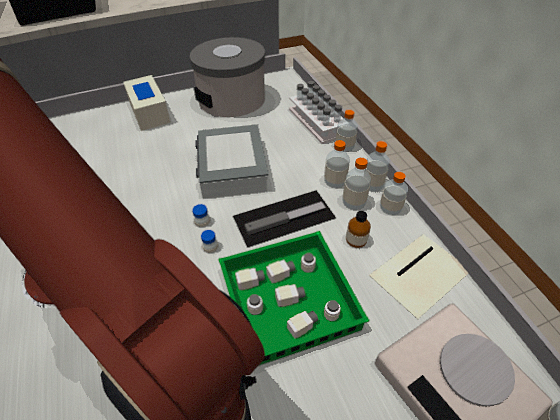

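View pics/wrist0.png

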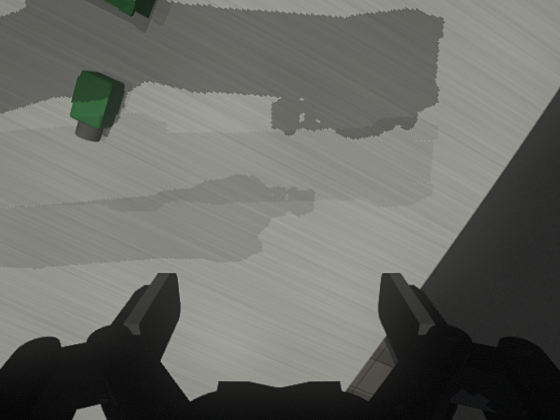

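```bash
python3 - <<'E'
from h import *
im=cv2.imread('pics/top0.png')
a=cv2.resize(im[140:300,80:310],None,fx=3.4,fy=3.4,interpolation=cv2.INTER_CUBIC); cv2.imwrite('pics/t0a.png',a)
b=cv2.resize(im[165:300,300:440],None,fx=4.4,fy=4.4,interpolation=cv2.INTER_CUBIC); cv2.imwrite('pics/t0b.png',b)
C=cam('top')
uv=[(115,175),(220,192),(202,279),(88,258)]
print('lid',pix2w(C,uv,0.0685))
print('mat',pix2w(C,[(240,148),(289,147),(293,251),(242,253)],0.004))
print('basket',pix2w(C,[(314,177),(425,177),(429,290),(314,288)],0.05))
E
```

```text
lid [[0.62577462 0.313894   0.0685    ]
 [0.58799282 0.07337909 0.0685    ]
 [0.39073177 0.10788031 0.0685    ]
 [0.43622788 0.36089962 0.0685    ]]
mat [[ 0.71254378  0.03455116  0.004     ]
 [ 0.71619222 -0.08642449  0.004     ]
 [ 0.4591738  -0.0964578   0.004     ]
 [ 0.45372783  0.0248383   0.004     ]]
basket [[ 0.62945153 -0.1439947   0.05      ]
 [ 0.63124845 -0.40466289  0.05      ]
 [ 0.36978933 -0.40121724  0.05      ]
 [ 0.37230529 -0.14213576  0.05      ]]
```

View pics/t0a.png

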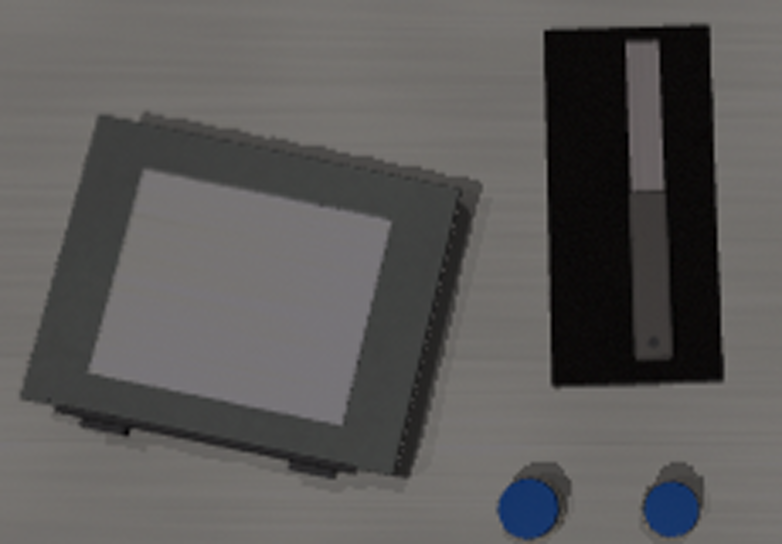

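View pics/t0b.png

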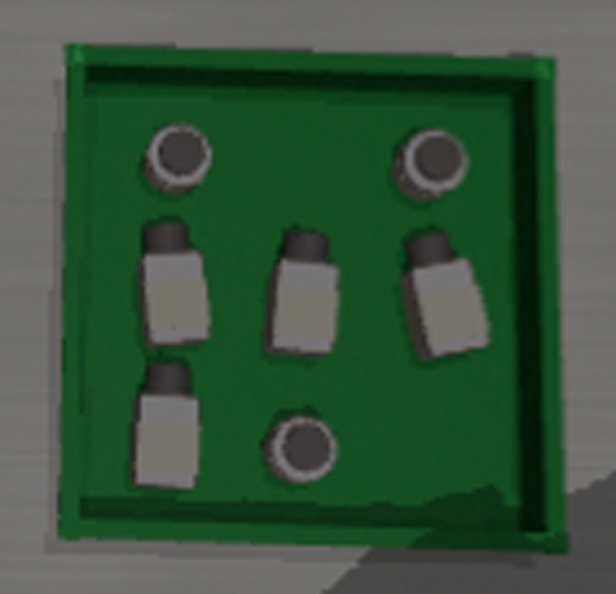

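```bash
python3 - <<'E'
from h import *
im=cv2.imread('pics/side0.png')
a=cv2.resize(im[110:210,180:290],None,fx=6,fy=6,interpolation=cv2.INTER_CUBIC); cv2.imwrite('pics/s0a.png',a)
C=cam('top')
uv=np.array([(98,115),(462,190),(395,475),(22,400)])/3.4+[80,140]
P=pix2w(C,uv,0.0685); print(P); print(np.linalg.norm(np.diff(P[[0,1,2,3,0]],axis=0),axis=1),P.mean(0))
E
```

```text
[[0.62840122 0.32801197 0.0685    ]
 [0.57885567 0.08253592 0.0685    ]
 [0.38914376 0.12068305 0.0685    ]
 [0.43699873 0.36429332 0.0685    ]]
[0.25042614 0.1935092  0.24826611 0.19481081] [0.50834985 0.22388107 0.0685    ]
```

View pics/s0a.png

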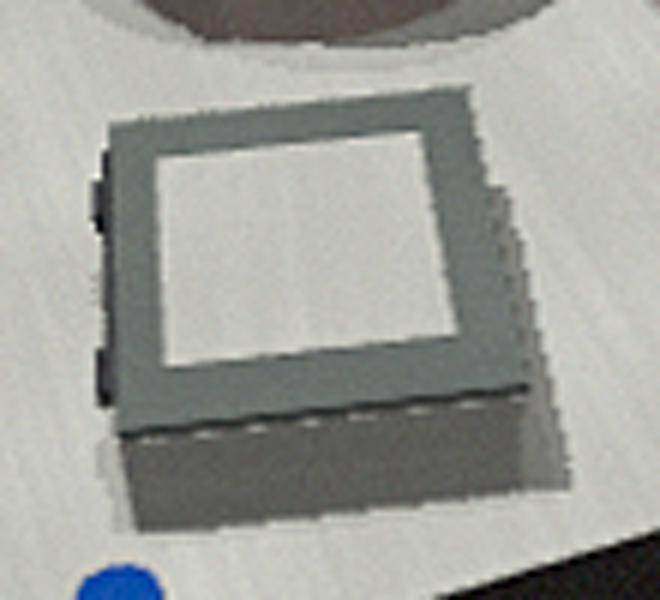

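```bash
python3 - <<'E'
from h import *
im=cv2.imread('pics/top0.png')
a=cv2.resize(im[40:160,40:350],None,fx=2.58,fy=2.58,interpolation=cv2.INTER_CUBIC); cv2.imwrite('pics/t0c.png',a)
C=cam('top')
for n,uv,z in [('cap171',(165,56),.15),('cap253',(253,57),.15),('cap297',(297,64),.15),('cap228',(228,101),.15),('cap273',(273,95),.15),('reag',(327,131),.1),('jar1',(235,289),.05),('jar2',(277,289),.05)]:
    print(n,pix2w(C,[uv],z)[0].round(3))
E
```

```text
cap171 [0.877 0.193 0.15 ]
cap253 [ 0.878 -0.002  0.15 ]
cap297 [ 0.862 -0.1    0.15 ]
cap228 [0.774 0.051 0.15 ]
cap273 [ 0.789 -0.047  0.15 ]
reag [ 0.725 -0.17   0.1  ]
jar1 [0.369 0.036 0.05 ]
jar2 [ 0.37  -0.059  0.05 ]
```

View pics/t0c.png

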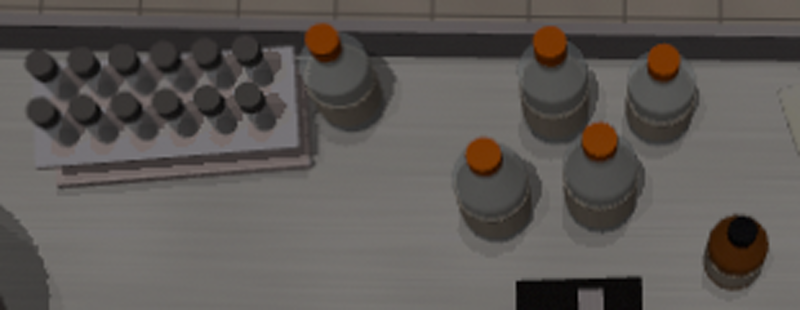

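```bash
python3 - <<'E'
from h import *
print(Rot.from_quat(pose()[1]).as_matrix().round(2))
def t(p,deg):
    q=arm.ik(p,list(down(np.radians(deg)))); print(p,deg,None if q is None else np.round(q,2))
for d in (90,-90): 
    t([0.56,-0.03,0.3],d);t([0.52,-0.03,0.08],d)
for d in (-90,-101,79,68,90,100,-80):
    t([0.72,0.18,0.12],d); t([0.55,0.2,0.3],d)
E
```

```text
[[-0.    0.45 -0.89]
 [ 0.   -0.89 -0.45]
 [-1.   -0.    0.  ]]
[0.56, -0.03, 0.3] 90 [ 0.48  0.57 -0.74  1.68  0.43  1.06  1.17]
[0.52, -0.03, 0.08] 90 [ 0.37  0.82 -0.56  1.98  0.8   0.57  0.83]
[0.56, -0.03, 0.3] -90 [ 0.04  0.48 -0.03  1.69  0.02  0.97 -1.57]
[0.52, -0.03, 0.08] -90 [-0.03  0.76  0.06  1.99 -0.11  0.4  -1.45]
[0.72, 0.18, 0.12] -90 [-0.32  0.95  0.09  1.28 -0.09  0.92 -1.78]
[0.55, 0.2, 0.3] -90 [-0.25  0.52 -0.22  1.62  0.13  1.01 -2.08]
[0.72, 0.18, 0.12] -101 [-0.34  0.95  0.14  1.28 -0.14  0.92 -1.93]
[0.55, 0.2, 0.3] -101 [-0.28  0.52 -0.17  1.62  0.1   1.01 -2.24]
[0.72, 0.18, 0.12] 79 [ 0.03  1.03 -0.67  1.26  0.66  1.07  0.66]
[0.55, 0.2, 0.3] 79 [ 0.09  0.63 -0.8   1.61  0.49  1.12  0.54]
[0.72, 0.18, 0.12] 68 [ 0.01  1.02 -0.63  1.26  0.62  1.05  0.5 ]
[0.55, 0.2, 0.3] 68 [ 0.07  0.62 -0.76  1.61  0.46  1.1   0.37]
[0.72, 0.18, 0.12] 90 [ 0.05  1.04 -0.72  1.26  0.7   1.08  0.83]
[0.55, 0.2, 0.3] 90 [ 0.11  0.64 -0.83  1.61  0.51  1.13  0.71]
[0.72, 0.18, 0.12] 100 [ 0.06  1.06 -0.76  1.26  0.74  1.1   0.98]
[0.55, 0.2, 0.3] 100 [ 0.12  0.65 -0.86  1.61  0.53  1.14  0.87]
[0.72, 0.18, 0.12] -80 [-0.3   0.94  0.05  1.28 -0.05  0.92 -1.64]
[0.55, 0.2, 0.3] -80 [-0.21  0.53 -0.28  1.62  0.16  1.02 -1.94]
```

```bash
python3 - <<'E'
from h import *
arm.move_j([0.06,0.42,0,1.72,0,1.0,1.57])
p=pose(); print(p[0], Rot.from_quat(p[1]).as_matrix().round(2))
shot('wrist','w1'); print(arm.read_time(),camera_info('wrist')['fx'])
E
```

```text
[ 0.53596931 -0.05534628  0.32401267] [[ 0.    0.06  1.  ]
 [-0.    1.   -0.06]
 [-1.   -0.    0.  ]]
2.275 347.88335882956534
```

View pics/w1.png

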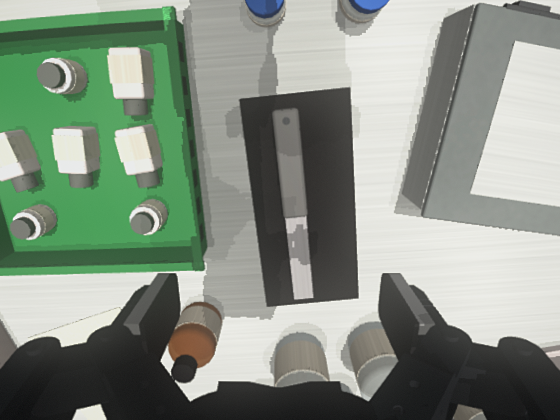

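```bash
python3 - <<'E'
from h import *
im,C=load('wrist','w1')
H=pix2w(C,[(273,110),(299,108),(306,216),(284,217)],0.024); B=pix2w(C,[(293,299),(313,297)],0.0155)
print(H.round(4),B.round(4)); back=H[:2].mean(0);fr=H[2:].mean(0);tip=B.mean(0)
print(back,fr,tip,'c',(back+fr)/2,'ang',np.degrees(np.arctan2(tip[1]-back[1],tip[0]-back[0])),np.linalg.norm(fr-back),np.linalg.norm(tip-back))
M=pix2w(C,[(240,100),(350,88),(358,298),(268,306)],0.004); print('mat',M.round(3),M.mean(0))
Ct=cam('top'); a=np.array([[626,40],[660,40],[664,190],[631,190],[635,360],[672,358]])/3.4+[80,140]
print('top',pix2w(Ct,a,0.02).round(4))
cv2.imwrite('pics/w1c.png',cv2.resize(im[90:310,230:370],None,fx=2.7,fy=2.7))
E
```

```text
[[ 0.4719 -0.0572  0.024 ]
 [ 0.4716 -0.0304  0.024 ]
 [ 0.5894 -0.0279  0.024 ]
 [ 0.589  -0.0527  0.024 ]] [[ 0.7015 -0.0479  0.0155]
 [ 0.7002 -0.0228  0.0155]]
[ 0.47178669 -0.04376657  0.024     ] [ 0.58916442 -0.04032661  0.024     ] [ 0.70086482 -0.03534049  0.0155    ] c [ 0.53047556 -0.04204659  0.024     ] ang 2.1065367632817744 0.11742812634978894 0.2293905737882863
mat [[ 0.46  -0.092  0.004]
 [ 0.455  0.026  0.004]
 [ 0.713  0.036  0.004]
 [ 0.717 -0.081  0.004]] [ 0.58628911 -0.02771478  0.004     ]
top [[ 0.6987 -0.0254  0.02  ]
 [ 0.6989 -0.0498  0.02  ]
 [ 0.5896 -0.0534  0.02  ]
 [ 0.5894 -0.0301  0.02  ]
 [ 0.4695 -0.0341  0.02  ]
 [ 0.471  -0.0597  0.02  ]]
```

View pics/w1c.png

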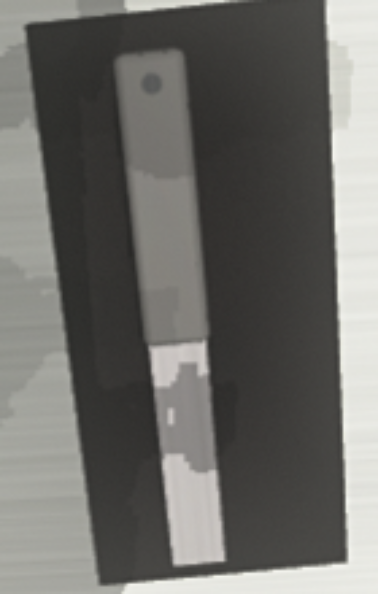

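```bash
python3 - <<'E'
from h import *
q=down(np.radians(92.1))
g=np.array([0.562,-0.0415])
arm.line_to([*g,0.16],0.25,ori=q)
arm.line_to([*g,0.077],0.1)
print(arm.read_ft_force())
arm.move_gripper(0.0,100)
print(arm.read_opening(),arm.read_ft_force(),pose()[0])
arm.line_to([*g,0.13],0.1)
print(arm.read_opening(),arm.read_ft_force(),arm.read_wrist_torque(),arm.read_joint_positions())
shot('wrist','w2'); shot('side','s2'); print(arm.read_time())
E
```

```text
[0.23026298 0.42823786 0.74465476]
0.2994108646752489 [-1.56127433 -0.74073177  5.7290807 ] [ 0.56230861 -0.04151392  0.07766169]
0.30198829490450996 [-0.79559731 -0.94984263 -1.82892067] [ 0.03778794 -0.02489156  0.00862999] [ 0.05071685  0.70801933 -0.0248869   1.84944253  0.02920437  0.58538517
  1.61494879]
5.4333
```

View pics/w2.png

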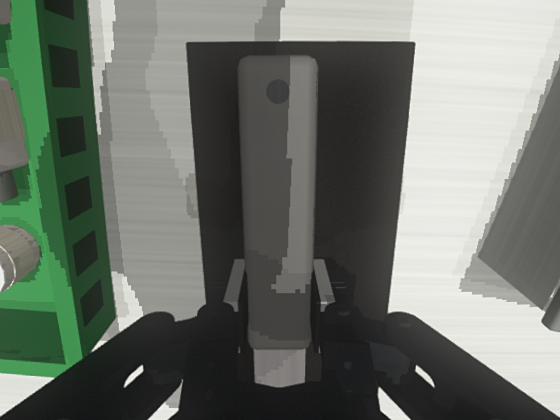

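View pics/s2.png

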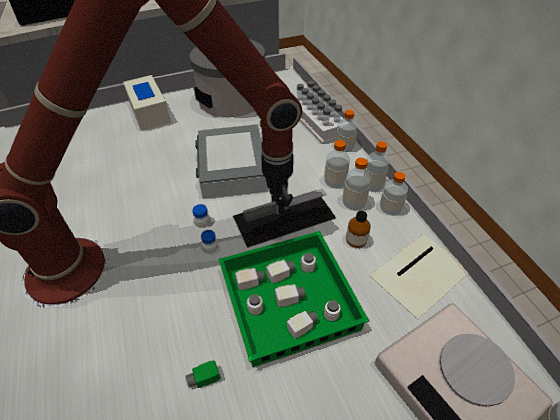

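```bash
cat >> h.py <<'E'
AN=np.radians(-11.2)
n=np.array([np.cos(AN),np.sin(AN)]); F=np.array([0.598,0.206]); L=0.138; DZ=0.0637
YAWN=np.radians(-101.2)
def tcp_for(d,z,lat=0.0):
    # level blade with tip at F+d*n, blade mid height z
    t=np.array([-n[1],n[0]])
    return [*(F+(d+L)*n+lat*t), z+DZ]
E
python3 - <<'E'
from h import *
arm.line_to([0.562,-0.0415,0.32],0.2)
for d,p in ((30,[0.58,0,0.32]),(-35,[0.62,0.08,0.32]),(-101.2,[0.70,0.16,0.32])):
    arm.line_to(p,0.15,ori=down(np.radians(d)))
print(arm.read_joint_positions(),arm.read_time(),arm.read_opening())
for d in (0.08,0.06,0.04,0,-0.03): print(d,tcp_for(d,0.054),arm.ik(tcp_for(d,0.054),list(down(YAWN))))
shot('wrist','w3'); shot('side','s3'); shot('top','t3')
E
```

```text
[-0.61083394  0.83240372  0.82216486  1.17909423 -0.58705356  1.36110641
 -1.61264777] 10.3583 0.3056303034670179
0.08 [np.float64(0.8118482238661238), np.float64(0.1636569114340461), 0.1177] [-0.46392615  1.18304503  0.73114079  0.91832303 -0.710216    1.24715819
 -1.63628198]
0.06 [np.float64(0.7922291207591399), np.float64(0.16754159845844555), 0.1177] [-0.49540291  1.15195221  0.72881255  1.00893653 -0.71041946  1.20248522
 -1.61302312]
0.04 [np.float64(0.7726100176521561), np.float64(0.17142628548284497), 0.1177] [-0.52496361  1.12290379  0.72634069  1.09226817 -0.71123834  1.1606341
 -1.59301149]
0 [np.float64(0.7333718114381884), np.float64(0.17919565953164385), 0.1177] [-0.58008842  1.06931914  0.72102737  1.24284104 -0.71459229  1.08298219
 -1.56041446]
-0.03 [np.float64(0.7039431567777127), np.float64(0.185022690068243), 0.1177] [-0.61905807  1.03212393  0.71674191  1.34518543 -0.71859109  1.02859355
 -1.54105063]
```

View pics/w3.png

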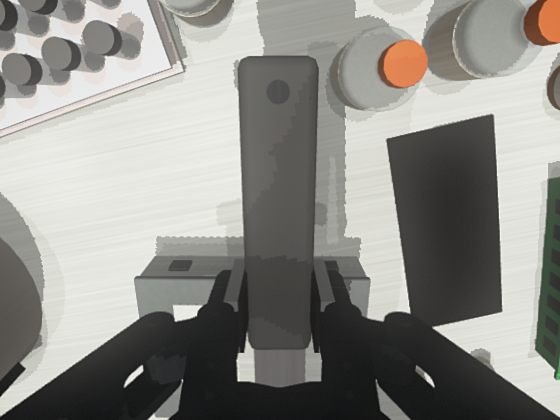

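View pics/t3.png

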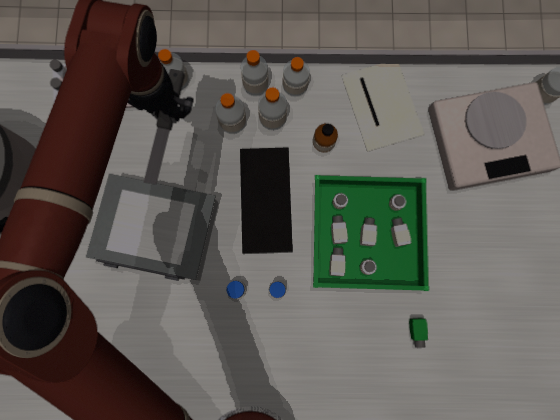

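```bash
python3 - <<'E'
from h import *
im=cv2.imread('pics/w3.png'); cv2.imwrite('pics/w3c.png',cv2.resize(im[225:345,120:390],None,fx=2.9,fy=2.9,interpolation=cv2.INTER_CUBIC))
arm.move_j([-0.22,0.75,0,1.2,0,1.2,-1.95])
print(pose())
p=tcp_for(0.05,0.20); print(arm.ik(p,list(down(YAWN))))
arm.line_to(p,0.15,ori=down(YAWN)); print(arm.read_joint_positions(),pose()[0])
shot('wrist','w4'); shot('side','s4')
E
```

```text
(array([0.70617915, 0.1350619 , 0.28704848]), array([-0.70183128,  0.05749119,  0.70784642,  0.05550738]))
[-0.24576244  0.92415351  0.01422356  0.89144941 -0.01170054  1.32605447
 -2.00063019]
[-0.24683813  0.92429971  0.01513241  0.89229357 -0.01142422  1.32623433
 -2.000577  ] [0.78204522 0.16976622 0.26328866]
```

View pics/w3c.png

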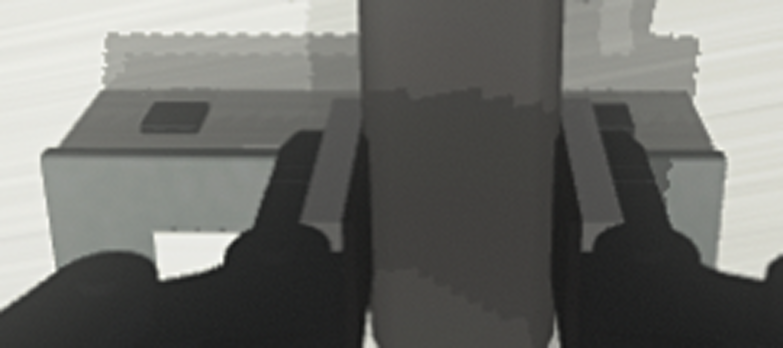

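View pics/w4.png

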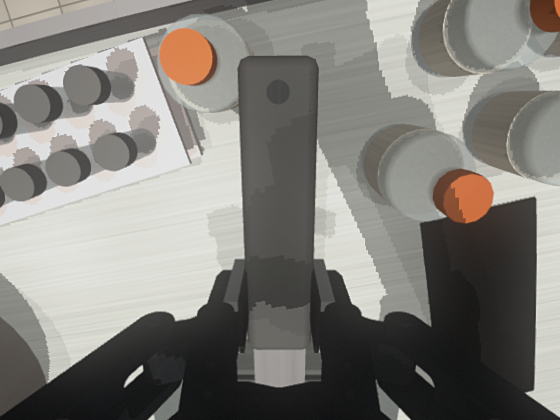

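View pics/s4.png

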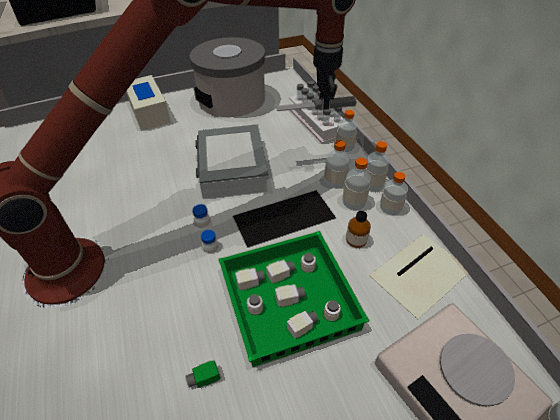

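```bash
python3 - <<'E'
from h import *
im,_=load('side','s4'); C=cam('side')
p,q=np.load('pics/s4.npz')['p'],np.load('pics/s4.npz')['q']; R=Rot.from_quat(q).as_matrix()
def pt(a,l,dz=0): # along blade from grasp, lateral, 
    return p+R@np.array([DZ-dz,l,a])
P=[pt(L,.012),pt(L,-.012),pt(.028,.012),pt(.028,-.012),pt(.028,.014,.01),pt(.028,-.014,.01),pt(-.092,.014,.01),pt(-.092,-.014,.01)]
uv=w2pix(C,P); print(uv.round(1)); x0,y0=250,80
big=cv2.resize(im[y0:y0+50,x0:x0+130],None,fx=6,fy=6,interpolation=cv2.INTER_CUBIC)
for u in uv: cv2.circle(big,tuple(((u-[x0,y0]+.5)*6).astype(int)),3,(0,0,255),-1)
cv2.imwrite('pics/s4c.png',big)
E
```

```text
[[276.4 110.6]
 [275.1 106.1]
 [314.9 106.8]
 [313.  102.4]
 [315.3 104. ]
 [313.   98.9]
 [356.5 100.2]
 [353.5  95.2]]
```

View pics/s4c.png

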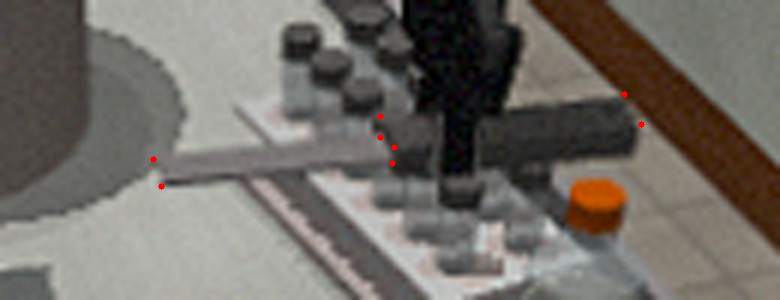

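```bash
python3 - <<'E'
from h import *
q=down(YAWN)
arm.line_to(tcp_for(0.03,0.20,-0.02),0.1,ori=q)
arm.line_to(tcp_for(0.017,0.19,-0.02),0.1,ori=q)
arm.line_to(tcp_for(0.017,0.0535,-0.02),0.08,ori=q)
print(pose()[0],tcp_for(0.017,0.0535,-0.02),arm.read_ft_force(),arm.read_wrist_torque())
shot('wrist','w5'); shot('side','s5'); shot('top','t5')
im=cv2.imread('pics/s5.png'); cv2.imwrite('pics/s5c.png',cv2.resize(im[110:210,190:350],None,fx=5,fy=5,interpolation=cv2.INTER_CUBIC))
E
```

```text
[0.74648025 0.1563351  0.11788432] [np.float64(0.7461633620547252), np.float64(0.15627457245392049), 0.1172] [-0.36340431  0.97804877 -1.08256156] [ 0.01266306  0.0469694  -0.049341  ]
```

View pics/w5.png

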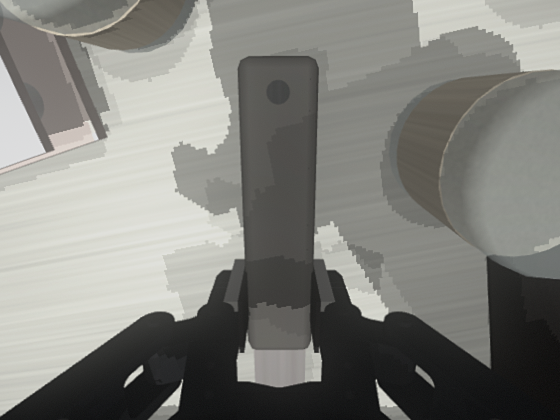

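View pics/s5c.png

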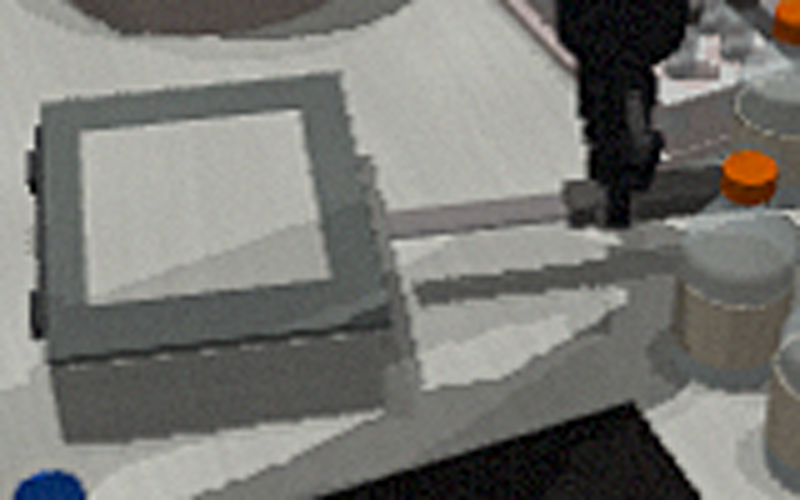

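View pics/t5.png

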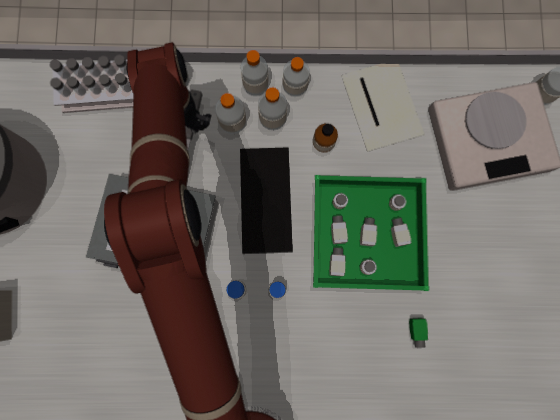

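```bash
python3 - <<'E'
from h import *
q=down(YAWN)
f0=np.array(arm.read_ft_force())
for d in (0.008,0.0,-0.006,-0.012,-0.02,-0.03,-0.04):
    arm.line_to(tcp_for(d,0.0530,-0.02),0.05,ori=q)
    f=np.array(arm.read_ft_force())-f0; print(d,f.round(2),np.array(arm.read_wrist_torque()).round(2),(pose()[0]-tcp_for(d,0.053,-.02)).round(4))
    if np.linalg.norm(f)>10: break
E
```

```text
0.008 [1.05 0.57 0.08] [ 0.03 -0.05  0.02] [-0.0002  0.0003  0.0001]
0.0 [0.67 0.23 0.16] [ 0.04 -0.05 -0.02] [-0.      0.0002  0.0001]
-0.006 [0.2  0.78 0.45] [ 0.   -0.02 -0.03] [-0.0001  0.0002  0.    ]
-0.012 [ 0.4   0.15 -0.47] [-0.05  0.03  0.06] [-0.0001  0.0002  0.    ]
-0.02 [0.52 0.45 0.28] [-0.01  0.02 -0.03] [-0.0002  0.0003  0.    ]
-0.03 [0.81 1.2  0.35] [-0.01  0.01 -0.02] [-0.0002  0.0003  0.0001]
-0.04 [-0.6   0.04  0.14] [0.03 0.04 0.02] [-0.0003  0.0003  0.0001]
```

```bash
cat >> h.py <<'E'
def blade_pose(d,z,phi=0.0,lat=-0.02):
    n3=np.array([*n,0]); z3=np.array([0,0,1.]); t3=np.cross(z3,n3)
    b=-n3*np.cos(phi)+z3*np.sin(phi); x=-z3*np.cos(phi)-n3*np.sin(phi); y=np.cross(b,x)
    tip=np.array([*(F+d*n),z])+lat*t3
    return list(tip-L*b-DZ*x), Rot.from_matrix(np.c_[x,y,b]).as_quat()
def ftw(): return np.array(arm.read_ft_force()).round(1),np.array(arm.read_wrist_torque()).round(2)
E
python3 - <<'E'
from h import *
arm.move_gripper(0.0,120)
D=0.072
for d in (-0.055,-D):
    p,q=blade_pose(d,0.0525); arm.line_to(p,0.05,ori=q); print(d,ftw())
for ph in (0,3,6,9,11.5):
    f=np.radians(ph); p,q=blade_pose(-D*np.cos(f),0.0500+D*np.sin(f),f)
    print(ph,arm.ik(p,list(q)) is not None)
    arm.line_to(p,0.03,ori=q); print(ftw(),arm.read_opening(),(pose()[0]-p).round(4))
shot('side','s6'); shot('wrist','w6')
im=cv2.imread('pics/s6.png'); cv2.imwrite('pics/s6c.png',cv2.resize(im[110:210,190:350],None,fx=5,fy=5,interpolation=cv2.INTER_CUBIC))
print(arm.read_time())
E
```

```text
-0.055 (array([-0.1, -0. , -0.7]), array([-0.01, -0.03,  0.03]))
-0.072 (array([ 0.6, -0.3, -0.5]), array([-0.01,  0.  ,  0.02]))
0 True
(array([-0.5, -0.3, -0.4]), array([-0.02, -0.  , -0.01])) 0.29829636599385784 [ 0.0001 -0.0003 -0.0003]
3 True
(array([-0.3,  0.5, -0.6]), array([ 0.02, -0.09,  0.01])) 0.29640672447469957 [ 0.0005 -0.0006 -0.0002]
6 True
(array([ 0. ,  0.7, -0. ]), array([-0.05, -0.19, -0.04])) 0.2935805408206717 [ 0.0001 -0.0003 -0.0001]
9 True
(array([-0.4, -0.4, -0.9]), array([ 0.  , -0.17,  0.03])) 0.29713209963867987 [-0.0003  0.0003 -0.    ]
11.5 True
(array([ 0.3, -0.7, -1.5]), array([-0.07, -0.26, -0.04])) 0.2959282039592287 [ 0.     -0.0001  0.    ]
19.8
```

View pics/s6c.png

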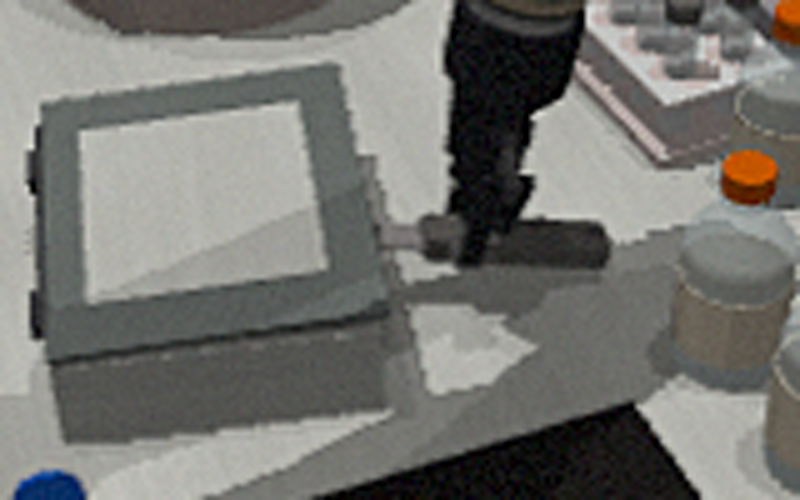

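```bash
python3 - <<'E'
from h import *
ph=np.radians(11.5); r=0.15
p,q=blade_pose(-0.042,0.0500+0.072*np.sin(ph)-0.001,ph); arm.line_to(p,0.06,ori=q)
for a in np.arange(0.1,0.71,0.1):
    p,q=blade_pose(-0.19+r*np.cos(a),0.0605+r*np.sin(a),ph)
    arm.line_to(p,0.06,ori=q); print(round(a,2),ftw(),round(arm.read_opening(),3))
shot('side','s7'); shot('wrist','w7'); print(arm.read_time())
E
```

```text
0.1 (array([ 1.5, -0. , -0.8]), array([-0.02, -0.33, -0.05])) 0.295
0.2 (array([ 0.6, -0.6, -1.3]), array([-0.11, -0.21,  0.01])) 0.292
0.3 (array([-0.5,  0.4, -0.7]), array([-0.05, -0.24,  0.03])) 0.298
0.4 (array([ 0.3,  0.7, -1.4]), array([-0.02, -0.22, -0.04])) 0.297
0.5 (array([0.6, 0.4, 0.3]), array([-0.04, -0.25,  0.02])) 0.298
0.6 (array([ 1.2,  0.6, -0.6]), array([-0.02, -0.24,  0.  ])) 0.299
0.7 (array([ 0.1, -0.8, -1. ]), array([-0.06, -0.21,  0.04])) 0.295
23.275
```

View pics/s7.png

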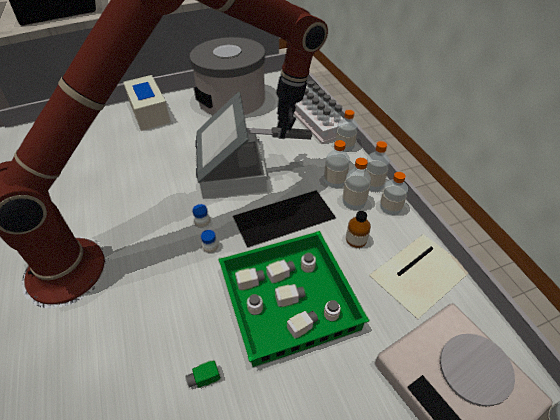

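```bash
python3 - <<'E'
from h import *
ph=np.radians(11.5); r=0.15
for a in (0.85,1.0,1.15,1.3,1.45,1.58,1.68):
    p,q=blade_pose(-0.19+r*np.cos(a),0.0605+r*np.sin(a),ph)
    arm.line_to(p,0.08,ori=q); print(round(a,2),ftw(),round(arm.read_opening(),3))
p,q=blade_pose(-0.19+0.05,0.0605+0.16,ph); arm.line_to(p,0.15,ori=q)
shot('side','s8'); shot('wrist','w8'); shot('top','t8'); print(arm.read_time(),arm.read_joint_positions())
E
```

```text
0.85 (array([0.4, 0.1, 0.2]), array([-0.04, -0.19, -0.03])) 0.296
1.0 (array([ 0.5, -0.2, -1.2]), array([-0.05, -0.22, -0.01])) 0.294
1.15 (array([ 0.3, -0.1, -0.5]), array([-0.03, -0.21, -0.01])) 0.295
1.3 (array([ 0.5, -0.3, -1.4]), array([-0.04, -0.22,  0.06])) 0.3
1.45 (array([ 1.2,  0.7, -1.1]), array([-0.07, -0.29, -0.02])) 0.297
1.58 (array([ 1.2, -0.2, -0.7]), array([-0.04, -0.21,  0.04])) 0.298
1.68 (array([ 0.3, -0.6, -0.2]), array([-0.01, -0.17,  0.01])) 0.297
26.9167 [-0.2699863   0.69591291 -0.05274531  1.42302788 -0.06870603  1.20124911
 -2.04785793]
```

View pics/s8.png

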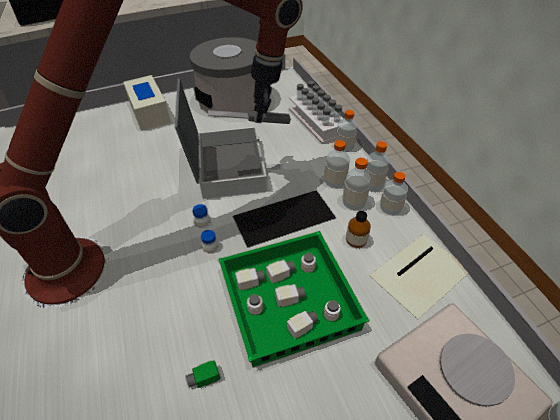

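View pics/t8.png

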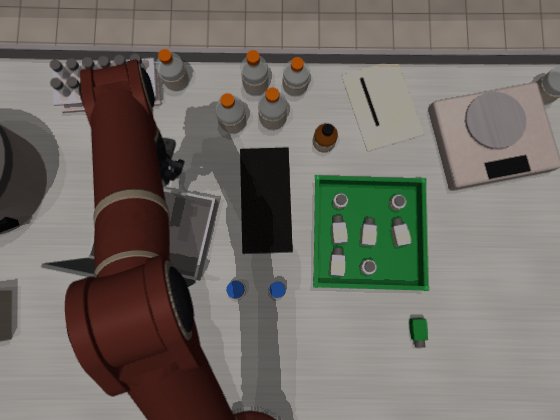

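```bash
python3 - <<'E'
from h import *
p=pose()[0]
arm.line_to([p[0]+0.03,p[1],0.34],0.2,ori=down(YAWN))
for d,P in ((-35,[0.62,0.08,0.34]),(30,[0.58,0,0.34]),(92.1,[0.562,-0.0415,0.33])):
    arm.line_to(P,0.2,ori=down(np.radians(d)))
arm.line_to([0.562,-0.0415,0.11],0.2)
arm.line_to([0.562,-0.0415,0.088],0.04)
shot('side','s9a')
for z in (0.085,0.083,0.081,0.0795,0.0785):
    arm.line_to([0.562,-0.0415,z],0.03); f=ftw(); print(z,f)
    if f[0][2]>4: break
arm.move_gripper(1.0)
arm.line_to([0.562,-0.0415,0.2],0.2)
arm.line_to([0.52,-0.06,0.32],0.2)
shot('side','s9'); shot('wrist','w9'); shot('top','t9'); print(arm.read_time(),arm.read_joint_positions())
E
```

```text
0.085 (array([ 0.2, -0.3, -0.8]), array([-0.04, -0.05, -0.  ]))
0.083 (array([-0.5, -0.7, -1.1]), array([ 0.  , -0.03,  0.02]))
0.081 (array([-0.1, -0.2, -1.2]), array([-0.05, -0.04, -0.03]))
0.0795 (array([ 0.4, -0.1, -2. ]), array([-0.  , -0.04,  0.  ]))
0.0785 (array([ 0.8, -0.1, -1.1]), array([-0.02, -0.01, -0.05]))
36.9083 [ 0.66538927  0.5434412  -0.92205873  1.74894372  0.48024879  1.09609875
  1.19254266]
```

View pics/w9.png

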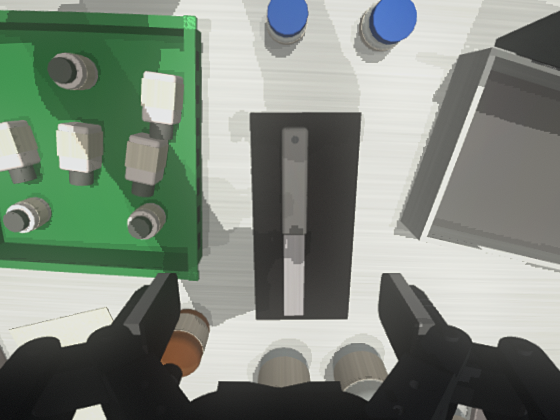

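View pics/s9.png

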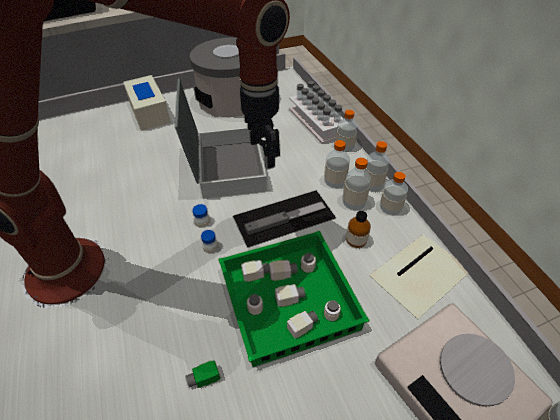

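View pics/t9.png

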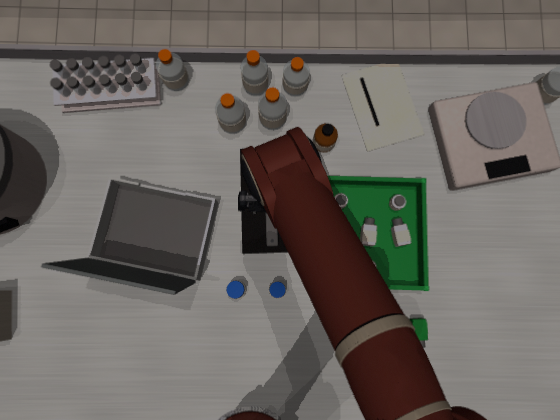

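```bash
python3 - <<'E'
from h import *
arm.move_j([0.5,0.42,0,1.72,0,1.0,-1.07])
print(pose()[0],Rot.from_quat(pose()[1]).as_matrix().round(2))
p=[0.47,-0.275,0.33]
arm.line_to(p,0.2,ori=down(np.radians(-90)))
print(arm.read_joint_positions())
shot('wrist','w10'); shot('top','t10');shot('side','s10'); print(arm.read_time())
E
```

```text
[ 0.46214743 -0.27667607  0.3237662 ] [[ 0.  0. -1.]
 [-0. -1. -0.]
 [-1.  0. -0.]]
[ 4.89047033e-01  4.24030088e-01 -1.51505182e-03  1.69383713e+00
  1.74117956e-04  1.02289484e+00 -1.08137812e+00]
39.2583
```

View pics/w10.png

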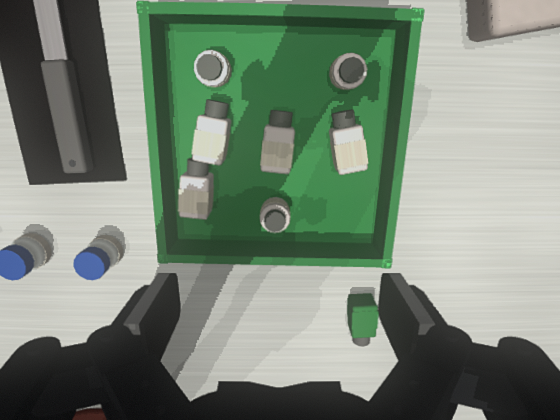

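View pics/s10.png

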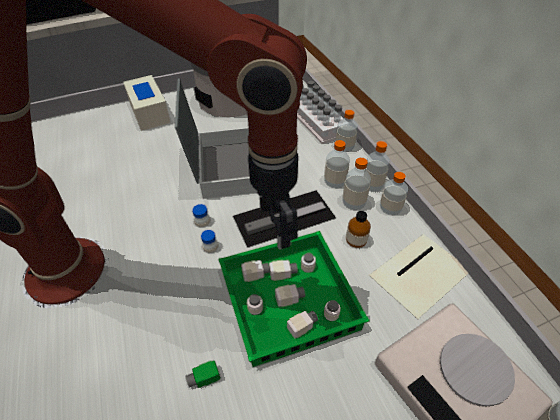

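```bash
python3 - <<'E'
from h import *
im=cv2.imread('pics/w10.png'); cv2.imwrite('pics/w10c.png',cv2.resize(im[90:240,165:385],None,fx=3.6,fy=3.6,interpolation=cv2.INTER_CUBIC))
E
```

```text
(no output)
```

View pics/w10c.png

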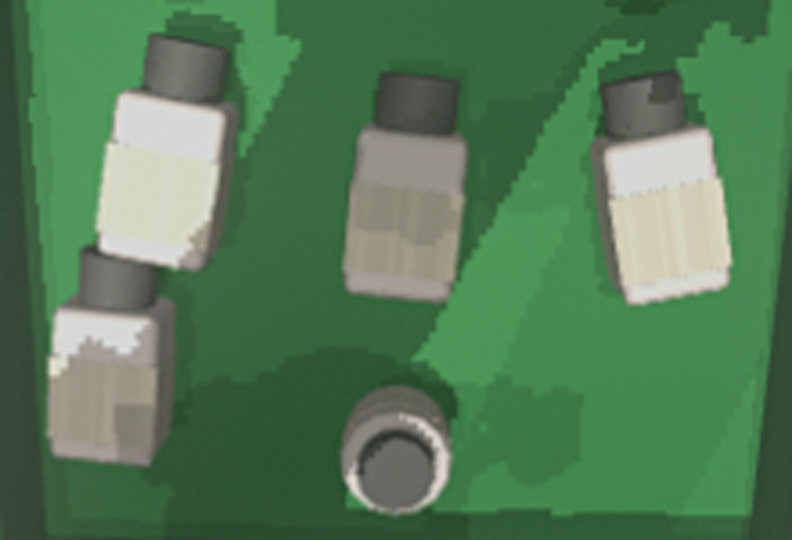

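```bash
python3 - <<'E'
from h import *
im,C=load('wrist','w10')
B={'A':[(118,92),(225,98),(192,270),(98,258)],'B':[(362,130),(465,135),(445,300),(345,293)],'C':[(604,145),(712,128),(730,288),(628,303)],'D':[(58,308),(160,315),(151,464),(50,457)]}
for k,v in B.items():
    P=pix2w(C,np.array(v)/3.6+[165,90],0.037); c=P.mean(0); d=(P[0]+P[1]-P[2]-P[3])[:2]/2
    print(k,c[:2].round(4),'len',np.linalg.norm(d).round(4),'wid',np.linalg.norm((P[0]-P[1]+P[3]-P[2])/2).round(4),'ang',np.degrees(np.arctan2(d[1],d[0])).round(1))
P=pix2w(C,np.array([(397,465)])/3.6+[165,90],0.042);print('round',P)
E
```

```text
A [ 0.5086 -0.2017] len 0.0493 wid 0.029 ang -12.1
B [ 0.4986 -0.2725] len 0.0477 wid 0.0294 ang -6.4
C [ 0.4984 -0.3493] len 0.0469 wid 0.0307 ang 11.0
D [ 0.4468 -0.1819] len 0.0473 wid 0.0308 ang -7.3
round [[ 0.42388056 -0.27041593  0.042     ]]
```

```bash
cat >> h.py <<'E'
T2=np.array([-n[1],n[0]])
def casept(d,lat): return F+d*n+lat*T2
def pick(xy,yaw_deg,op,z=0.077,eff=40):
    q=down(np.radians(yaw_deg))
    arm.move_gripper(op)
    arm.line_to([*xy,0.17],0.3,ori=q); arm.line_to([*xy,z+0.03],0.2); arm.line_to([*xy,z],0.06)
    print('at',ftw())
    arm.move_gripper(0.0,eff); print('grip',arm.read_opening(),ftw())
    arm.line_to([*xy,z+0.04],0.12); arm.line_to([*xy,0.30],0.3); print('lift',arm.read_opening())
def carry_place(d,lat,yaw_deg,op,z=0.080):
    q=down(np.radians(yaw_deg)); c=casept(d,lat)
    arm.line_to([0.56,-0.05,0.30],0.35); arm.line_to([*c,0.30],0.3,ori=q); print('over',arm.read_opening())
    arm.line_to([*c,z+0.03],0.2); arm.line_to([*c,z],0.05); print('down',arm.read_opening(),ftw())
    arm.move_gripper(op); arm.line_to([*c,z+0.05],0.12); arm.line_to([*c,0.30],0.3)
E
python3 - <<'E'
from h import *
pick((0.4984,-0.3493),11-90,0.62)
shot('wrist','w11'); shot('side','s11'); print(arm.read_time(),arm.read_joint_positions())
for c in (casept(-0.056,0.07),): print(c, arm.ik([*c,0.08],list(down(YAWN))))
E
```

```text
at (array([-4.5,  3.5, 16. ]), array([-0.1 ,  0.63, -0.16]))
grip 0.3687243461772391 (array([-0.3,  0.3,  8.4]), array([-0.  ,  0.08, -0.04]))
lift 0.3694314964235566
43.2 [ 0.6078356   0.55592483 -0.05308638  1.55936869  0.03247619  1.03357364
 -0.83273568]
[0.55666292 0.28554398] [-5.08118083e-01  8.49048838e-01 -1.30754350e-03  1.68575717e+00
  1.72124930e-03  6.06787766e-01 -2.27666916e+00]
```

View pics/w11.png

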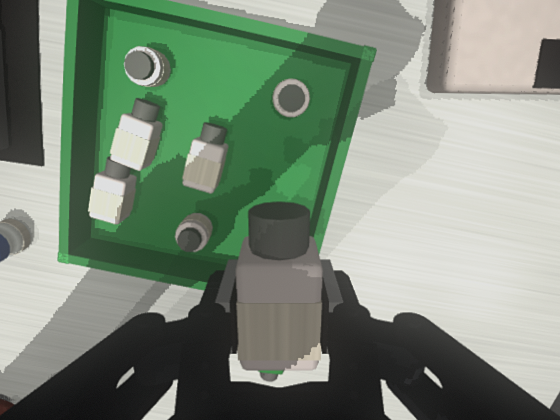

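View pics/s11.png

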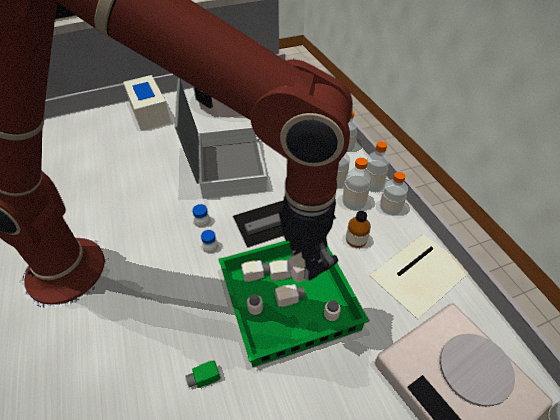

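```bash
python3 - <<'E'
from h import *
carry_place(-0.056,0.07,-101.2,0.60,z=0.0795)
shot('wrist','w12'); shot('side','s12'); print(arm.read_time(),arm.read_joint_positions())
E
```

```text
over 0.3677090441898043
down 0.3701203136022617 (array([ 0.4, -0.5, -0.5]), array([0.01, 0.01, 0.01]))
49.05 [-5.07670749e-01  5.81362834e-01 -2.09795606e-03  1.50848747e+00
  1.25414721e-03  1.05704234e+00 -2.27625901e+00]
```

View pics/w12.png

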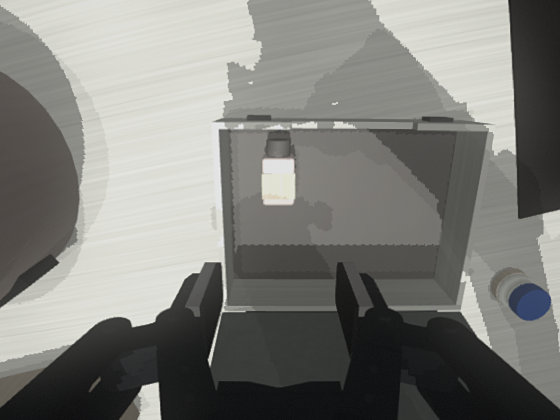

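View pics/s12.png

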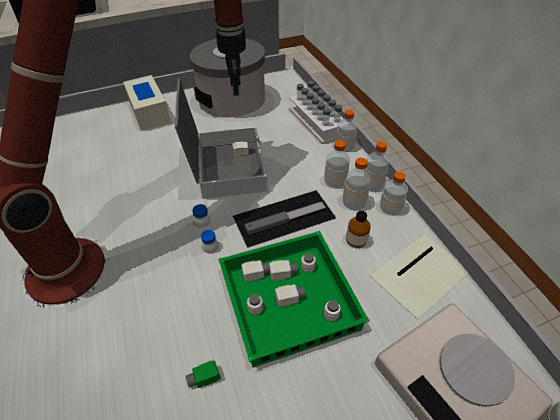

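```bash
python3 - <<'E'
from h import *
arm.line_to([0.56,-0.05,0.30],0.35,ori=down(np.radians(-96.4)))
pick((0.4986,-0.2725),-6.4-90,0.60,z=0.081)
shot('wrist','w13')
carry_place(-0.056,0.0,-101.2,0.60,z=0.0835)
arm.line_to([0.56,-0.05,0.30],0.35,ori=down(np.radians(-96.4)))
arm.line_to([0.47,-0.24,0.33],0.3,ori=down(np.radians(-90)))
shot('wrist','w14'); shot('side','s14'); print(arm.read_time(),arm.read_joint_positions())
im=cv2.imread('pics/w14.png')
E
```

```text
at (array([-0.3, -0.3,  0.8]), array([-0.01, -0.09,  0.05]))
grip 0.36891055758477787 (array([0.2, 0.1, 1.2]), array([-0.01,  0.05,  0.04]))
lift 0.36900327785939857
over 0.36718616543804683
down 0.3685888574101088 (array([-0., -0., -1.]), array([-0.04, -0.02,  0.01]))
61.2417 [ 0.44782688  0.39826411 -0.03282929  1.73883366  0.01293829  1.00542979
 -1.15457289]
```

View pics/w14.png

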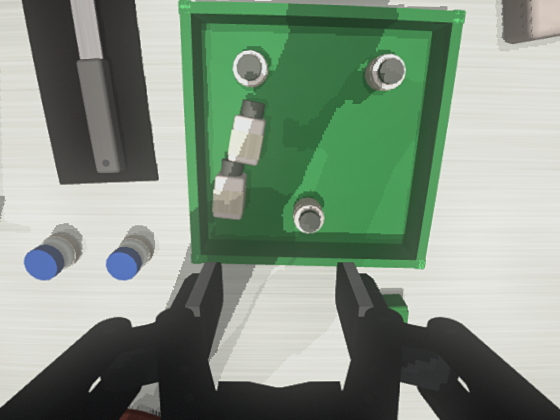

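View pics/s14.png

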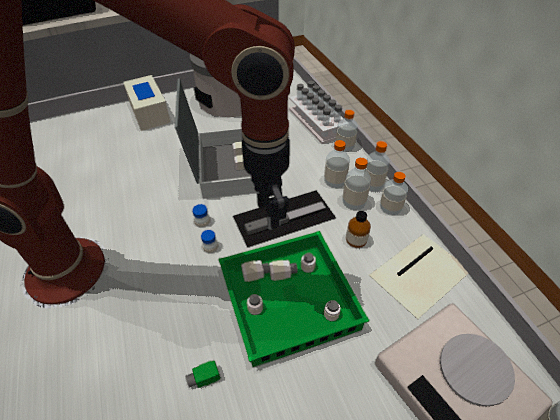

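```bash
python3 - <<'E'
from h import *
im=cv2.imread('pics/w14.png'); cv2.imwrite('pics/w14c.png',cv2.resize(im[90:230,195:285],None,fx=4.2,fy=4.2,interpolation=cv2.INTER_CUBIC))
im=cv2.imread('pics/s14.png'); cv2.imwrite('pics/s14c.png',cv2.resize(im[120:210,170:290],None,fx=5,fy=5,interpolation=cv2.INTER_CUBIC))
E
```

```text
(no output)
```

View pics/w14c.png

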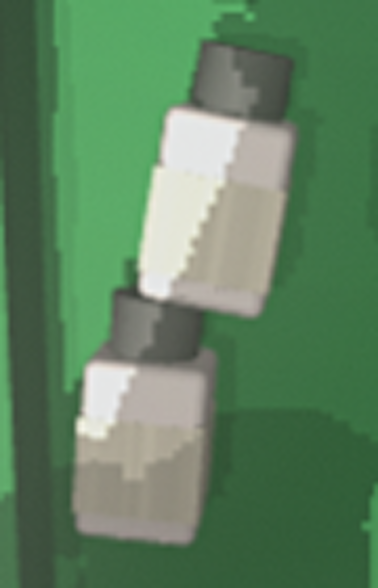

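View pics/s14c.png

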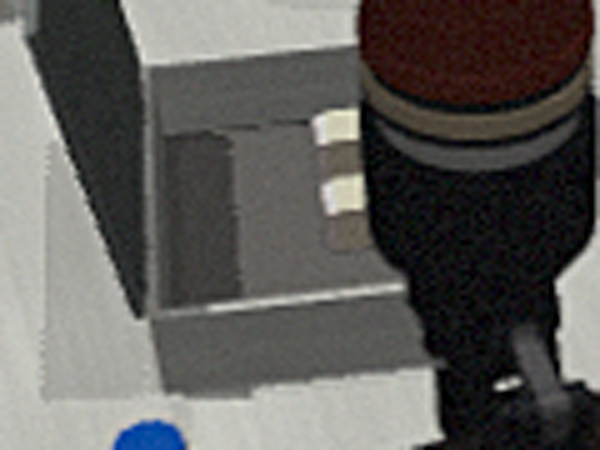

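```bash
python3 - <<'E'
from h import *
im,C=load('wrist','w14')
B={'A':[(168,108),(292,122),(258,316),(140,294)],'D':[(88,360),(207,360),(192,545),(75,535)]}
for k,v in B.items():
    P=pix2w(C,np.array(v)/4.2+[195,90],0.037); c=P.mean(0); d=(P[0]+P[1]-P[2]-P[3])[:2]/2
    print(k,c[:2].round(4),'len',np.linalg.norm(d).round(4),'wid',np.linalg.norm((P[0]-P[1]+P[3]-P[2])/2).round(4),'ang',np.degrees(np.arctan2(d[1],d[0])).round(1))
print(pix2w(C,[(193,130),(187,20),(196,263),(204,130)],0.05))
E
```

```text
A [ 0.5087 -0.2021] len 0.0472 wid 0.03 ang -10.6
D [ 0.4472 -0.1814] len 0.0488 wid 0.0306 ang -6.5
[[ 0.52043689 -0.15089334  0.05      ]
 [ 0.61976419 -0.15157661  0.05      ]
 [ 0.37465821 -0.14392206  0.05      ]
 [ 0.52043222 -0.16185088  0.05      ]]
```

```bash
python3 - <<'E'
from h import *
pick((0.5087,-0.202),-11.3-90,0.53,z=0.081)
carry_place(-0.056,-0.07,-101.2,0.60,z=0.0835)
shot('wrist','w15')
arm.line_to([0.56,-0.05,0.30],0.35,ori=down(np.radians(-96.4)))
arm.line_to([0.47,-0.24,0.33],0.3,ori=down(np.radians(-90)))
shot('wrist','w16'); shot('side','s16'); print(arm.read_time())
im,C=load('wrist','w16'); cv2.imwrite('pics/w16c.png',cv2.resize(im[90:230,195:335],None,fx=4.2,fy=4.2,interpolation=cv2.INTER_CUBIC))
E
```

```text
at (array([ 0.6, -0.1,  0. ]), array([-0.04,  0.  , -0.01]))
grip 0.36659850272645333 (array([-0.3,  0.3,  1. ]), array([ 0.03, -0.06,  0.01]))
lift 0.36306623392262105
over 0.36616140378328504
down 0.3682111766755455 (array([1.6, 1.6, 5.6]), array([ 0.16, -0.03,  0.08]))
71.375
```

View pics/w15.png

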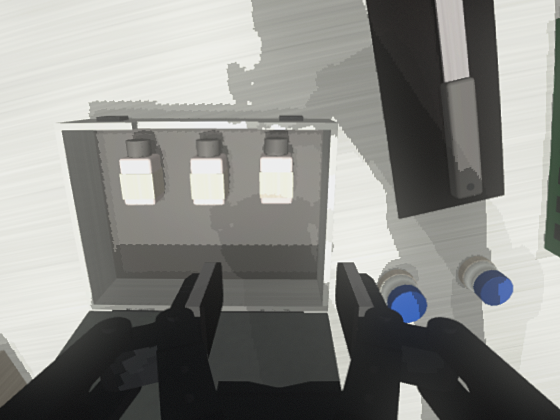

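View pics/w16c.png

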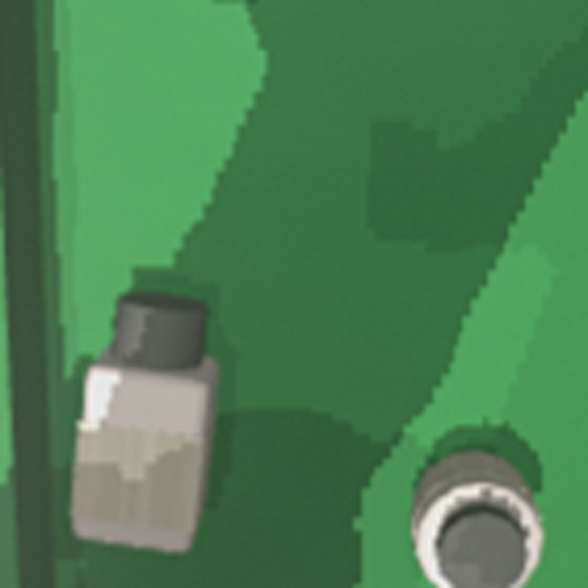

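```bash
python3 - <<'E'
from h import *
im,C=load('wrist','w16')
P=pix2w(C,np.array([(89,365),(209,372),(190,552),(74,538)])/4.2+[195,90],0.037); c=P.mean(0)[:2]; d=(P[0]+P[1]-P[2]-P[3])[:2]/2
d/=np.linalg.norm(d); ang=np.degrees(np.arctan2(d[1],d[0])); print(c,ang)
g=c+0.008*d; print(g)
arm.line_to([0.5,-0.2,0.30],0.25,ori=down(np.radians(-45)))
pick(tuple(g),ang,0.93,z=0.081)
shot('wrist','w17'); print(arm.read_joint_positions(),arm.read_time())
E
```

```text
[ 0.44527209 -0.18140926] -7.5405914301150645
[ 0.45320291 -0.18245908]
at (array([ 0.5, -0.4, -0.3]), array([ 0.02, -0.01, -0.02]))
grip 0.7396505090181176 (array([-1. ,  0.5,  2.3]), array([ 0.09,  0.12, -0.03]))
lift 0.738728258656059
[ 0.64631897  0.40145249 -0.43007887  1.87774464  0.20707005  0.91137724
 -0.01368254] 76.1667
```

View pics/w17.png

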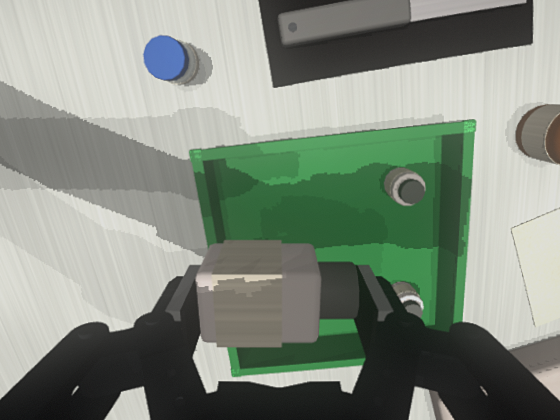

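```bash
python3 - <<'E'
from h import *
arm.line_to([0.56,-0.08,0.30],0.25,ori=down(np.radians(-60)))
print(arm.read_opening(),arm.read_joint_positions())
carry_place(-0.122,0.0,-101.2,0.95,z=0.083)
shot('wrist','w18'); shot('side','s18'); shot('top','t18'); print(arm.read_time(),arm.read_joint_positions())
E
```

```text
0.7418313839095009 [ 0.22901143  0.49375103 -0.19126785  1.67744469  0.10910527  0.98359244
 -1.04784622]
over 0.7417252304494841
down 0.7379561052570439 (array([-0.4, -0.8, -1. ]), array([ 0.02,  0.03, -0.  ]))
82.1917 [-0.45338144  0.43682514 -0.05164771  1.77666001  0.02703586  0.93383102
 -2.28257882]
```

View pics/w18.png

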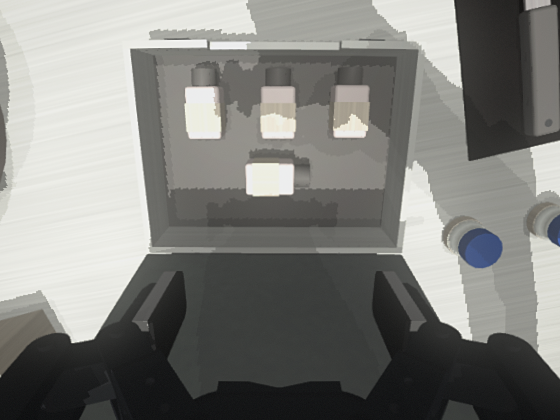

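View pics/s18.png

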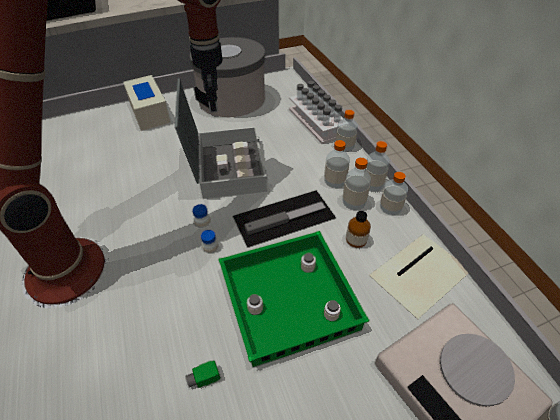

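View pics/t18.png

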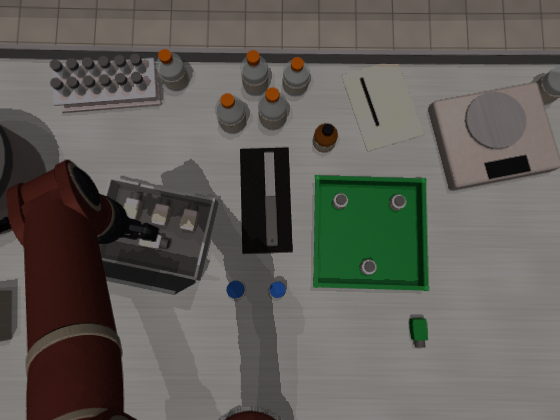

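```bash
cat >> h.py <<'E'
def close_pose(a,r=0.16,off=0.0):
    u=r*np.cos(a)-0.008*np.sin(a)-0.011-off*np.sin(a); z=0.0605+r*np.sin(a)+0.008*np.cos(a)+off*np.cos(a)
    return [*casept(-0.19+u,0.0),z+0.073]
E
python3 - <<'E'
from h import *
q=list(down(YAWN))
for a,o in ((1.7,0.03),(1.7,0.012),(1.5,0),(0.8,0),(0,0)): 
    p=close_pose(a,off=o); s=arm.ik(p,q); print(a,np.round(p,3),None if s is None else np.round(s,2))
E
```

```text
1.7 [0.344 0.256 0.287] [-0.63  0.3  -0.08  2.05  0.03  0.8  -2.49]
1.7 [0.361 0.253 0.29 ] [-0.6   0.32 -0.07  2.01  0.03  0.81 -2.46]
1.5 [0.404 0.244 0.294] [-0.54  0.36 -0.06  1.93  0.03  0.86 -2.39]
0.8 [0.505 0.225 0.254] [-0.43  0.52 -0.05  1.77  0.03  0.85 -2.25]
0 [0.558 0.214 0.142] [-0.38  0.73 -0.04  1.74  0.04  0.67 -2.2 ]
```

```bash
python3 - <<'E'
from h import *
arm.move_gripper(0.0,30)
p=pose()[0]
arm.line_to([p[0],p[1],0.40],0.2)
s=close_pose(1.7,off=0.03)
arm.line_to([s[0],s[1],0.40],0.2,ori=down(YAWN))
arm.line_to(s,0.12)
print(ftw()); shot('side','s19'); shot('top','t19'); print(arm.read_time())
E
```

```text
(array([ 0.5, -0. ,  0.6]), array([0.03, 0.03, 0.02]))
85.6
```

View pics/s19.png

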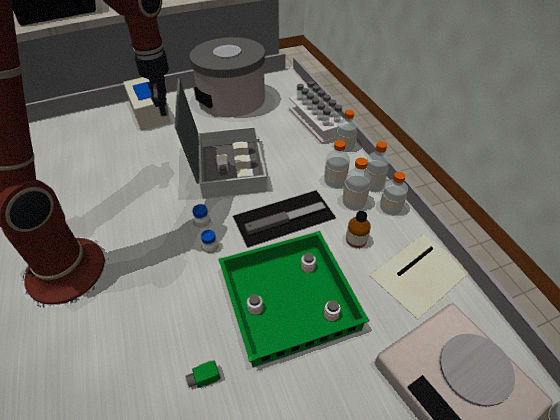

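Fingers are behind the lid. Pushing it shut along its arc.

```bash
python3 - <<'E'
from h import *
q=down(YAWN)
for a in (1.7,1.55,1.4,1.25,1.1,0.95,0.8,0.65,0.5,0.35,0.2,0.1,0.04):
    arm.line_to(close_pose(a),0.1,ori=q); f=ftw(); print(a,f)
    if np.linalg.norm(f[0])>20: break
shot('side','s20'); print(arm.read_time())
E
```

```text
1.7 (array([-0.1,  0.7,  0.6]), array([ 0.02,  0.04, -0.05]))
1.55 (array([-0.8,  0.4,  0.3]), array([ 0.02, -0.04, -0.02]))
1.4 (array([ 0.7, -0.4, -0.4]), array([-0.02,  0.01,  0.02]))
1.25 (array([-0.5,  0.1, -0.1]), array([ 0.  , -0.02, -0.01]))
1.1 (array([-1. ,  0.9,  0.6]), array([-0.02,  0.06,  0.07]))
0.95 (array([-0.5, -0.1,  0.9]), array([-0.01, -0.07,  0.03]))
0.8 (array([-0.5, -0.1, -0.2]), array([-0.01, -0.  , -0.04]))
0.65 (array([-0.4, -0.4, -0.5]), array([0.  , 0.02, 0.05]))
0.5 (array([-0.2, -0.6,  0.6]), array([-0.01, -0.06,  0.05]))
0.35 (array([-0.1, -0.1,  0.4]), array([0.06, 0.  , 0.03]))
0.2 (array([-0.4,  0. , -0.5]), array([-0.  , -0.03,  0.  ]))
0.1 (array([ 0.7, -0.9,  0.6]), array([0.07, 0.02, 0.03]))
0.04 (array([ 0.9,  0.3, -0.3]), array([-0.02,  0.03,  0.03]))
90.575
```

View pics/s20.png

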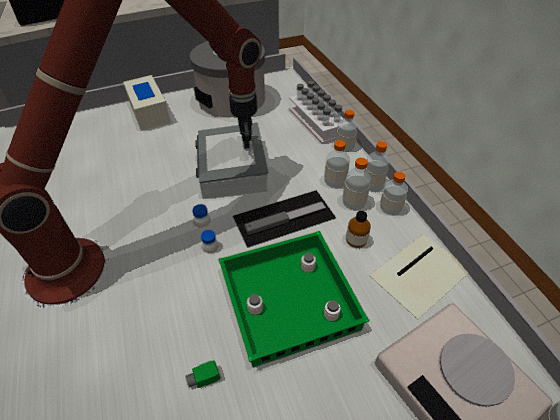

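Lid nearly shut; now a gentle press until the contact force rises, near the free edge.

```bash
python3 - <<'E'
from h import *
q=down(YAWN)
for k in range(12):
    p=close_pose(0,r=0.18); p[2]+=0.004-0.001*k
    arm.line_to(p,0.03,ori=q); arm.pause(0.1); f=np.mean([arm.read_ft_force() for _ in range(5)],axis=0); print(round(p[2]-0.073,4),f.round(1),round(pose()[0][2]-0.073,4))
    if f[2]>12: break
p[2]=0.32; arm.line_to(p,0.15)
arm.line_to([0.55,0.0,0.36],0.3,ori=down(np.radians(-90)))
shot('side','s21'); shot('wrist','w21');print(arm.read_time())
arm.move_j([1.073,0.615,-0.013,1.423,0.008,1.103,-0.04])
shot('top','t21');shot('side','s22'); print(arm.read_time())
im=cv2.imread('pics/s22.png'); cv2.imwrite('pics/s22c.png',cv2.resize(im[110:250,180:345],None,fx=4.5,fy=4.5,interpolation=cv2.INTER_CUBIC))
E
```

```text
0.0725 [0.5 0.1 0.8] 0.0725
0.0715 [-0.3 -0.   0.3] 0.0715
0.0705 [-1.1  0.1 -0.5] 0.0704
0.0695 [ 0.1 -0.1 -0.1] 0.0695
0.0685 [-0.1 -0.4 -1.1] 0.0684
0.0675 [-1.2 -0.4  5.7] 0.0682
0.0665 [-2.1 -0.7 10.6] 0.0681
0.0655 [-4.6 -2.1 14.2] 0.068
96.2833
98.65
```

View pics/s22c.png

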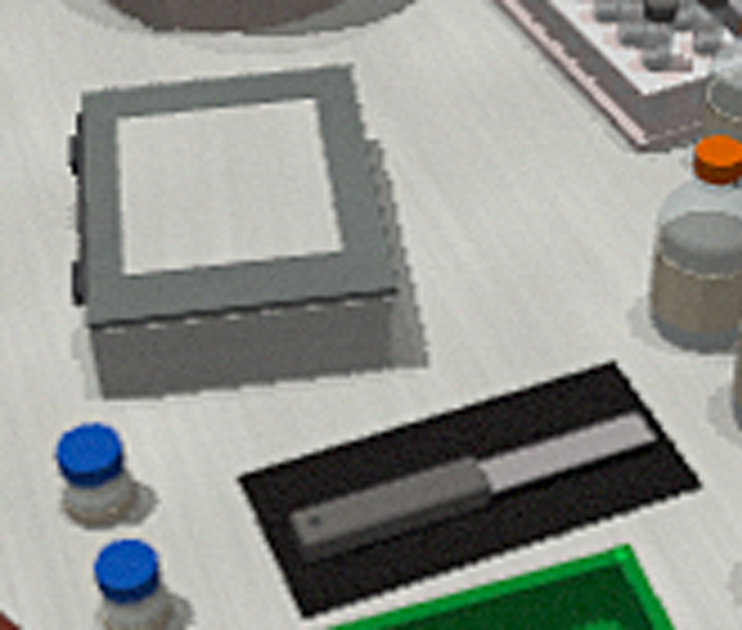

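View pics/t21.png

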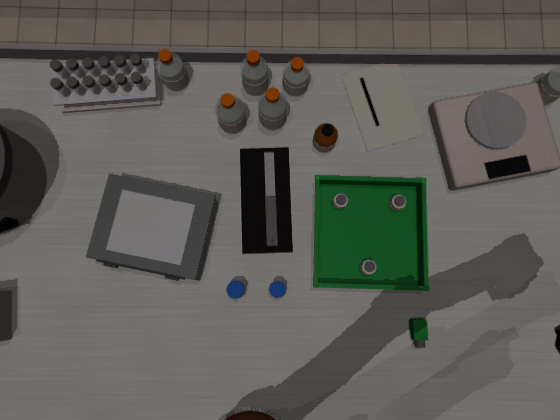

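View pics/w21.png

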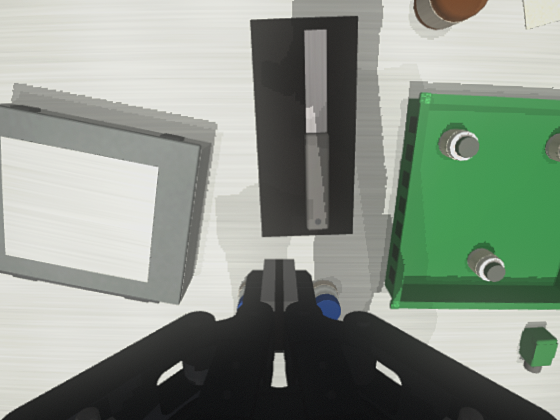

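```bash
python3 - <<'E'
from h import *
a=cv2.imread('pics/top0.png').astype(int); b=cv2.imread('pics/t21.png').astype(int)
m=(np.abs(a-b).max(2)>40).astype(np.uint8)
nn,l,s,c=cv2.connectedComponentsWithStats(m)
print([(s[i].tolist()) for i in range(1,nn) if s[i,4]>8])
ticket.finish_job(); print(arm.read_time())
E
```

```text
[[332, 217, 16, 26, 298], [392, 220, 19, 26, 310], [362, 224, 15, 22, 295], [330, 248, 16, 28, 302], [554, 325, 6, 15, 64], [538, 339, 22, 25, 368]]
the job is handed in; nothing more can be done
the job is handed in; nothing more can be done
```

The job is done and handed in, at about 99 s on the robot's clock. I levered the lid up with the blade in the notch, which is on the side away from the robot. I then swung the lid past upright with the blade tip and put the blade back where it had lain on the mat.

I laid all four square bottles inside the case: three in a row along the front wall and one across behind them. The green look-alike outside the basket was not touched. I then pushed the lid shut with closed fingers.

**Last checks**
- **Lid:** pressing near its free edge met firm contact at 68.2 mm, against the nominal shut top of 68.5 mm. The press reached about 14 N.
- **Basket:** only the three round bottles are left in it.
- **Bench:** comparing the top picture from before with the one after, the only differences are the four missing bottles and the gripper at the edge of the frame. The bottles, jars, mat and blade look unchanged.

**What went less well**
- On the first pick the fingertips touched the basket floor with about 16 N. I raised the later picks by 4 mm and it did not happen again.
- One square bottle (the left one of the middle row) was found shifted by a centimetre or two, probably the announced knock. I measured it again before picking it.
- I saw no slackening of the grip.
- No check failed or disagreed with another.

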